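# Coin boxes off the stack, into their cradles

## Robot

A 6-joint arm with a two-finger parallel gripper is mounted at the origin on the work surface. World frame = base frame: x ahead of the robot, y to its left, z up, the work surface at z = 0. Lengths are in m, angles in rad, forces in N, time in s.
With the tool pointing down it reaches from about 0.3 to 0.775 m from the base axis. Payload 14.6 kg.
Tool frame: the origin (TCP) lies midway between the tips of the shut fingers; the grasp point (between the pads) lies 19 mm behind it (grasp_offset is the distance from the TCP to the grasp point, in m); z points along the fingers, y is the line along which they close (so a half turn about z gives the same grasp; the last joint's range is limited). The gripper opens to 94 mm and grips with 3 to 60 N. Pads are 16 mm wide; open, the fingers measure 119 mm over their backs; the gripper's body (75 mm by 177 mm) begins 78 mm behind the grasp point.
Start: joints at [1.089, 0.3, 1.521, -0, 1.321, -0.067], TCP at [0.222, 0.503, 0.205] pointing down, gripper open.
Joint ranges: [-3.03, 3.03], [-0.79, 2.21], [0.23, 2.52], [-1.04, 4.18], [0, 3.07], [-2.55, 2.55]. Speed limits (rad/s): [2.22, 2.22, 2.57, 3.14, 3.14, 3.14].

## Interface

Orientations are given as [roll, pitch, yaw] about the fixed x, y, z axes, in that order (R = Rz(yaw) Ry(pitch) Rx(roll)).
In Python, from station import * gives the robot as it stands. The module is installed in compiled form; this text tells all that it offers.
- The arm moves only by the tool send_rows, never from a script. Its argument "rows" is a list of rows, each an object of numbers: "dx", "dy", "dz": the shift along the tool's x, y, z in mm; "roll": the turn about the tool's z in degrees; "jaw": the closure, from -1 (fully open) to 1 (shut). In form: [{"dx": .., "dy": .., "dz": .., "roll": .., "jaw": ..}, ...]. A call has 1 to 12 rows; each row shifts and turns the commanded pose from where the row before left it, along the tool's axes as they then stand; what a row does not reach is not made up. A row lasts 1/12 s, in which the tool goes at most 41.7 mm and 7.16 degrees, less where a joint would pass 70% of its speed; a pose out of reach is approached as far as the arm can. A call is refused whole if a number of a shift passes 41.7 or a number of a turn 7.16, either way. A call with a gripper value outside its range is refused whole. The fingers move at their own pace and stop on an object; "force" is the grip in N (left out, the last holds). Time passes only in rows, so rows that do not move let the fingers close. It gives the time, the measured TCP pose, the force, the opening and the grip force at its end, in the units of the state.
- get_obs(): the state, without advancing time (a new reading comes with each control period).
- camera(name): name is "scene" or "top" or "wrist"; returns a dict with "frame" (384x512x3 uint8, red, green, blue), "z_map" (384x512 float32, m along the optical axis (not along the pixel's ray), 0 where there is no reading), "camera_matrix" (3x3 intrinsics, pixels), "D" ([k1, k2, p1, p2, k3] as OpenCV has them; the pictures are not rectified), "rvec" (rotation vector, rad) and "tvec" (3), from world to camera coordinates, as OpenCV has them. Camera axes: x right, y down, z forward; pixel columns grow to the right and rows downward; lengths in m; the calibration is good to about 2 mm. A picture is of the moment at which its call begins.
- hand_in(): hands the job in; it is judged then, once.
The state is a dict: "time_s": time; "qpos": joint angles; "joint_vel": joint speeds; "tau": joint torques, N m; "ee_pos": TCP position; "eef_rot": TCP orientation; "force": force on the tool from outside, world axes, zero at the start; "moment": the same for the moment, N m; "grip_width": finger opening in m; "grip_force": force on a finger pad.
Only numpy, scipy, OpenCV 4.12 (cv2) and the standard library are available. Lean on these libraries where they do the work, as an engineer would, in place of code of your own. Each camera call takes 0.05 s, during which the arm holds its last target. There are 200 camera calls.

## Task

The four emptied coin boxes of the laundromat stand stacked on the folding table. Take the stack apart from the top down, one box at a time (round, square, oval, long), and set each box down, without dropping it, in the cradle of its own shape and size, flat on the floor inside the rim. Keep every box upright, and leave the detergent bottle and the measuring cup where they are.

Things in the scene. Friction and masses are not known exactly. Their poses are not given: they have to be found in the camera images.
- round_centre (a point): closed steel coin box, bright, round, 48 mm diameter, 40 mm high, flat top with a dark coin slot, about 0.28 kg; the point is its centre, half-way up. z up. Its axes turn with it, but any yaw will do. At the start it is the top of the stack (centre 140 mm above the table). The boxes stand roughly centred on one another (within about 5 mm), each a little twisted (up to about 0.2 rad) against the one below.
- square_centre (a point): closed steel coin box, grey enamelled, square, 60 x 60 mm, 40 mm high, flat top with a dark coin slot, about 0.35 kg; the point is its centre, half-way up. z up. x and y square to its sides; quarter turns are equal. At the start it is second from the top (centre 100 mm above the table), its corners showing round the round box.
- oval_centre (a point): closed steel coin box, pale, oval (straight sides, half-round ends), 104 x 60 mm, 40 mm high, flat top with a dark coin slot, about 0.45 kg; the point is its centre, half-way up. z up. x along its length, y across, z up. At the start it is third from the top (centre 60 mm above the table), its round ends showing.
- long_centre (a point): closed steel coin box, dark, long rectangle, 150 x 62 mm, 40 mm high, flat top with a dark coin slot, about 0.55 kg; the point is its centre, half-way up. z up. x along its length, y across, z up. At the start it is the bottom of the stack, on the table (centre 20 mm above it), its ends showing.
- cradle_round: shallow fixed tray, white floor with a black rim, whose inside outline is round (inside diameter 64 mm, over the rim diameter 72 mm): the cradle of the round box. Origin at the centre of its underside, on the table; the floor lies 4 mm and the rim's top 10 mm above the origin. Yaw is of no matter.
- cradle_square: shallow fixed tray, white floor with a black rim, whose inside outline is square (inside 76 x 76 mm, over the rim 84 x 84 mm): the cradle of the square box. Origin at the centre of its underside, on the table; the floor lies 4 mm and the rim's top 10 mm above the origin. x and y square to its sides.
- cradle_oval: shallow fixed tray, white floor with a black rim, whose inside outline is oval with straight sides and half-round ends (inside 120 x 76 mm, over the rim 128 x 84 mm): the cradle of the oval box. Origin at the centre of its underside, on the table; the floor lies 4 mm and the rim's top 10 mm above the origin. x along its length, y across, z up.
- cradle_long: shallow fixed tray, white floor with a black rim, whose inside outline is a long rectangle (inside 166 x 78 mm, over the rim 174 x 86 mm): the cradle of the long box. Origin at the centre of its underside, on the table; the floor lies 4 mm and the rim's top 10 mm above the origin. x along its length, y across, z up.
- detergent_centre (a point): blue detergent bottle, upright, 68 mm diameter, 170 mm high, white cap; the point is on its axis, 85 mm up. A bystander: leave it alone.
- cup_centre (a point): clear plastic measuring cup, upright, 76 mm across the rim, 75 mm high; the point is its centre, half-way up. A bystander: leave it alone.
Things that resemble listed ones, but are neither listed nor needed, are in the scene too. What is shaped like the part that bears oval_centre but pink, purple or yellow is not meant.

How it is judged:
By the outcome, as a careful person would: the job done as asked, in the order asked, and still so for the second after the job is handed in, with the robot touching nothing.
It also fails if it takes over 136 s, if anything falls off the work surface, if the arm or the gripper's body presses on something with over 40 N, if the wrist force passes 120 N, or if a joint passes its speed limit or range.

## Working session

There is one attempt and no reset: what is moved stays moved. The work goes in short steps, Python scripts to look and compute and a tool call to move; the robot and the scene stay as the last step left them, time stands still between calls to the robot, and variables do not carry over. Pictures are saved under pics/ and viewed, at most 14 in all, crops included, and the job is handed in when it is done.

Besides the shell and the picture viewer there is one more tool, called after "Request:" by a JSON object that holds its "name" and its "arguments", one argument or row to a line. send_rows: Moves the arm, as the interface text tells. Its arguments: {"type":"object","properties":{"rows":{"type":"array"},"force":{"type":"number"}},"required":["rows"]}

```bash
mkdir -p pics; cat > h.py <<'E'
from station import *
import numpy as np, cv2
def snap(name,fn=None):
    c=camera(name)
    if fn: cv2.imwrite('pics/'+fn,c['frame'][:,:,::-1])
    return c
def ray(c,uv,z):
    uv=np.array(uv,float).reshape(-1,1,2)
    n=cv2.undistortPoints(uv,c['camera_matrix'],c['D']).reshape(-1,2)
    R=cv2.Rodrigues(np.array(c['rvec'],float))[0];t=np.array(c['tvec'],float).reshape(3)
    o=-R.T@t; d=np.c_[n,np.ones(len(n))]@R
    s=(z-o[2])/d[:,2]
    return o+s[:,None]*d
def cloud(c):
    h,w=c['z_map'].shape
    u,v=np.meshgrid(np.arange(w),np.arange(h))
    n=cv2.undistortPoints(np.stack([u,v],-1).reshape(-1,1,2).astype(float),c['camera_matrix'],c['D']).reshape(-1,2)
    R=cv2.Rodrigues(np.array(c['rvec'],float))[0];t=np.array(c['tvec'],float).reshape(3)
    P=np.c_[n,np.ones(len(n))]*c['z_map'].reshape(-1,1)
    return ((P-t)@R).reshape(h,w,3)
E
python3 - <<'E'
from h import *
import pickle
s=snap('scene');t=snap('top')
pickle.dump((s,t),open('c0.pkl','wb'))
cv2.imwrite('pics/top0.png',t['frame'][:,:,::-1]); cv2.imwrite('pics/scene0.png',s['frame'][:,:,::-1])
print(get_obs())
for c in (s,t):
    R=cv2.Rodrigues(np.array(c['rvec']))[0]; print(-R.T@np.array(c['tvec']).reshape(3), R[2], (c['z_map']>0).mean())
E
```

```text
{'time_s': 0.1, 'qpos': array([ 1.08939437e+00,  3.00429973e-01,  1.52152828e+00, -2.12517937e-05,
        1.32069006e+00, -6.65934447e-02]), 'joint_vel': array([ 2.16588262e-03, -2.14797079e-03, -1.91234921e-03,  2.07244717e-03,
       -4.09501913e-05, -9.14790886e-04]), 'tau': array([-7.55140377e-05, -5.32656884e+01, -3.53276610e+01,  7.09116552e-02,
        2.35636916e-02, -1.14385380e-04]), 'ee_pos': array([0.22155214, 0.50314304, 0.20493122]), 'eef_rot': array([-3.14053796e+00, -4.97088475e-05,  2.72678939e+00]), 'force': array([-0.80758757, -0.16134512, -0.38615916]), 'moment': array([-0.01450188,  0.0148844 , -0.03169641]), 'grip_force': 0.0, 'grip_width': 0.09415780227738517}
[ 1.49919316 -0.35410951  0.94460146] [-0.70434695  0.27806188 -0.6531286 ] 0.996063232421875
[ 0.52205218 -0.00995275  1.20413478] [ 0.10229163  0.00577762 -0.99473767] 0.99591064453125
```

View pics/top0.png

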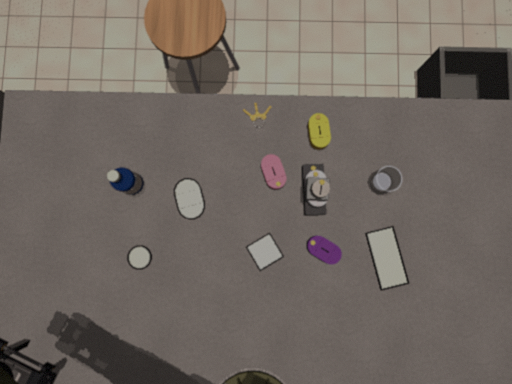

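View pics/scene0.png

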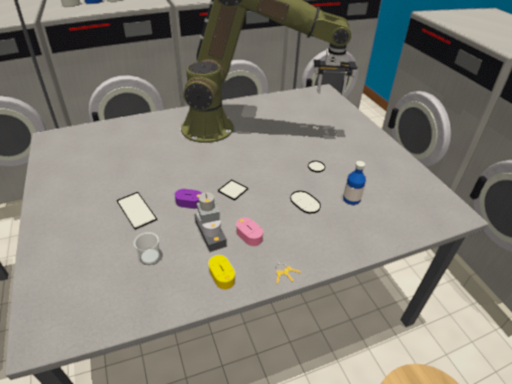

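The top view shows the stack at about (316,189). The cradles are round (139,257), oval (189,199), square (265,251) and long (387,258). The bottle is at (122,180) and the cup at (387,180). The oval-shaped decoys are pink (273,171), yellow (319,130) and purple (324,249). The pale oval in the stack, under the round and square boxes, is the one meant.

```bash
python3 - <<'E'
from h import *
import pickle
s,t=pickle.load(open('c0.pkl','rb'))
P=cloud(t); 
f=t['frame']; hsv=cv2.cvtColor(f,cv2.COLOR_RGB2HSV)
print('table z',np.median(P[150:350:5,210:240,2]))
# cradles: white floor + black rim -> contour of white floor, inside outline
for n,(u,v) in dict(round=(139,257),oval=(189,199),square=(265,251),long=(387,258)).items():
    m=np.zeros(f.shape[:2],np.uint8); m[v-50:v+50,u-50:u+50]=(f[v-50:v+50,u-50:u+50].min(2)>130)*255
    k,l,st,ce=cv2.connectedComponentsWithStats(m); i=l[v,u]
    mm=(l==i).astype(np.uint8)
    co=max(cv2.findContours(mm,0,2)[0],key=cv2.contourArea).reshape(-1,2)
    W=ray(t,co,0.004); r=cv2.minAreaRect((W[:,:2]*1000).astype(np.float32))
    cen=ray(t,[ce[i]],0.004)[0]
    print(n,cen.round(4),'rect c',np.round(r[0],1),'size',np.round(r[1],1),'ang',r[2], 'z',np.median(P[...,2][l==i]))
# stack heights
sub=P[150:230,285:350]
for lo,hi in ((.145,.18),(.105,.135),(.066,.095),(.03,.055)):
    m=(sub[...,2]>lo)&(sub[...,2]<hi); q=sub[m][:,:2]*1000
    r=cv2.minAreaRect(q.astype(np.float32)); print(lo,m.sum(),np.median(sub[m][:,2]),np.round(r[0],1),np.round(r[1],1),round(r[2],1))
for n,(u,v) in dict(bottle=(116,177),cup=(387,180),pink=(273,171),purple=(324,249),yellow=(319,130)).items():
    print(n,P[v,u].round(3),ray(t,[[u,v]],0.03)[0].round(3))
c=f[145:235,275:360]; cv2.imwrite('pics/st.png',cv2.resize(c,None,fx=6,fy=6,interpolation=cv2.INTER_CUBIC)[:,:,::-1])
E
```

```text
table z 8.86406494808081e-05
round [0.4412 0.3471 0.004 ] rect c [441.4 346.8] size [53.  54.2] ang 1.2474799156188965 z 0.004378402708837739
oval [0.6196 0.2045 0.004 ] rect c [620.2 204.6] size [115.1  71. ] ang 16.30987548828125 z 0.004237123723770487
square [ 0.4661 -0.0261  0.004 ] rect c [466.4 -26.1] size [73.  72.7] ang 31.805572509765625 z 0.004067072485107121
long [ 0.455  -0.3902  0.004 ] rect c [ 455.6 -390.2] size [161.5  73.5] ang 15.044831275939941 z 0.0043249623898281376
0.145 267 0.16009172421242954 [ 641.  -168.1] [45.8 46.5] 25.0
0.105 224 0.1198462910336 [ 645.3 -166.4] [61.  60.6] 87.4
0.066 231 0.08044183612183889 [ 650.2 -164.8] [103.1  60.5] 2.6
0.03 440 0.04003058041369666 [ 650.7 -140.8] [151.2 114.3] 3.3
bottle [0.658 0.369 0.169] [0.677 0.42  0.03 ]
cup [ 0.687 -0.393  0.006] [ 0.684 -0.386  0.03 ]
pink [ 0.703 -0.047  0.039] [ 0.704 -0.047  0.03 ]
purple [ 0.478 -0.198  0.041] [ 0.478 -0.2    0.03 ]
yellow [ 0.828 -0.181  0.042] [ 0.832 -0.183  0.03 ]
```

View pics/st.png

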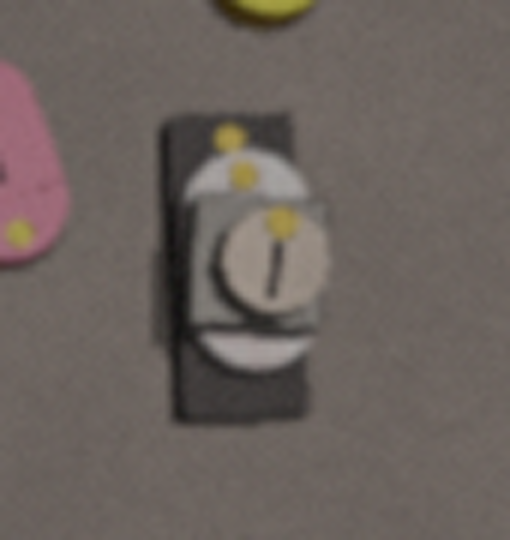

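The enlarged crop shows the stack's round box on the grey square, then the pale oval, then the dark long box. Depth gives tops at 160, 120, 80 and 40 mm, which matches the description. I'm now moving to above the round box.

Request:
{"name": "send_rows", "arguments": {
  "rows": [
    {"dx": -27.3,"dy": -18.5,"dz": 0,"roll": 0,"jaw": -1},
    {"dx": -27.3,"dy": -18.5,"dz": 0,"roll": 0,"jaw": -1},
    {"dx": -27.3,"dy": -18.5,"dz": 0,"roll": 0,"jaw": -1},
    {"dx": -27.3,"dy": -18.5,"dz": 0,"roll": 0,"jaw": -1},
    {"dx": -27.3,"dy": -18.5,"dz": 0,"roll": 0,"jaw": -1},
    {"dx": -27.3,"dy": -18.5,"dz": 0,"roll": 0,"jaw": -1},
    {"dx": -27.3,"dy": -18.5,"dz": 0,"roll": 0,"jaw": -1},
    {"dx": -27.3,"dy": -18.5,"dz": 0,"roll": 0,"jaw": -1},
    {"dx": -27.3,"dy": -18.5,"dz": 0,"roll": 0,"jaw": -1},
    {"dx": -27.3,"dy": -18.5,"dz": 0,"roll": 0,"jaw": -1},
    {"dx": -27.3,"dy": -18.5,"dz": 0,"roll": 0,"jaw": -1},
    {"dx": -27.3,"dy": -18.5,"dz": 0,"roll": 0,"jaw": -1}
  ],
  "force": 25
}}

```text
time_s: 1.1
ee_pos: [0.4325, 0.1666, 0.2053]
eef_rot: [-3.141, -0.0, 2.727]
force: [0.3, 0.3, 0.0]
grip_width: 0.0941
grip_force: 0.0
```

Request:
{"name": "send_rows", "arguments": {
  "rows": [
    {"dx": -27.3,"dy": -18.5,"dz": 0,"roll": 0,"jaw": -1},
    {"dx": -27.3,"dy": -18.5,"dz": 0,"roll": 0,"jaw": -1},
    {"dx": -27.3,"dy": -18.5,"dz": 0,"roll": 0,"jaw": -1},
    {"dx": -27.3,"dy": -18.5,"dz": 0,"roll": 0,"jaw": -1},
    {"dx": -27.3,"dy": -18.5,"dz": 0,"roll": 0,"jaw": -1},
    {"dx": -27.3,"dy": -18.5,"dz": 0,"roll": 0,"jaw": -1},
    {"dx": -27.3,"dy": -18.5,"dz": 0,"roll": 0,"jaw": -1},
    {"dx": -27.3,"dy": -18.5,"dz": 0,"roll": 0,"jaw": -1},
    {"dx": -27.3,"dy": -18.5,"dz": 0,"roll": 0,"jaw": -1},
    {"dx": -27.3,"dy": -18.5,"dz": 0,"roll": 0,"jaw": -1},
    {"dx": -20,"dy": -13.5,"dz": 0,"roll": 0,"jaw": -1},
    {"dx": -10,"dy": -7,"dz": 0,"roll": 0,"jaw": -1}
  ]
}}

```text
time_s: 2.1
ee_pos: [0.6271, -0.1446, 0.2044]
eef_rot: [-3.141, -0.001, 2.725]
force: [0.2, 0.6, 0.3]
grip_width: 0.094
grip_force: 0.0
```

```bash
cat >> h.py <<'E'
def go(tx,ty,tz,yaw=None):
    o=get_obs(); p=o['ee_pos']; a=o['eef_rot'][2]
    d=np.array([tx,ty,tz])-p
    X=np.cos(a)*d[0]+np.sin(a)*d[1]; Y=np.sin(a)*d[0]-np.cos(a)*d[1]
    print('pos',p.round(4),'yaw',round(np.degrees(a),2),'tool delta mm',np.round([X*1000,Y*1000,-d[2]*1000],1),'roll', None if yaw is None else round(np.degrees(a)-yaw,2),'t',round(o['time_s'],1))
def layer(c,lo,hi,xy,rad=.11):
    P=cloud(c).reshape(-1,3)
    q=P[(P[:,2]>lo)&(P[:,2]<hi)&(np.hypot(P[:,0]-xy[0],P[:,1]-xy[1])<rad)]
    r=cv2.minAreaRect((q[:,:2]*1000).astype(np.float32))
    print(len(q),'z',np.median(q[:,2]).round(4),'c',np.round(r[0],1),'size',np.round(r[1],1),'ang',round(r[2],2))
    return np.array(r[0])/1000
E
python3 - <<'E'
from h import *
w=snap('wrist','w1.png')
c=layer(w,.15,.17,(.641,-.168),.06)
go(c[0],c[1],.131); go(.641,-.168,.131)
E
```

```text
2867 z 0.1607 c [ 640.2 -168.7] size [46.9 46.5] ang 88.26
pos [ 0.6273 -0.1453  0.2042] yaw 156.09 tool delta mm [-21.3 -16.2  73.2] roll None t 2.1
pos [ 0.6273 -0.1453  0.2042] yaw 156.09 tool delta mm [-21.7 -15.2  73.2] roll None t 2.1
```

View pics/w1.png

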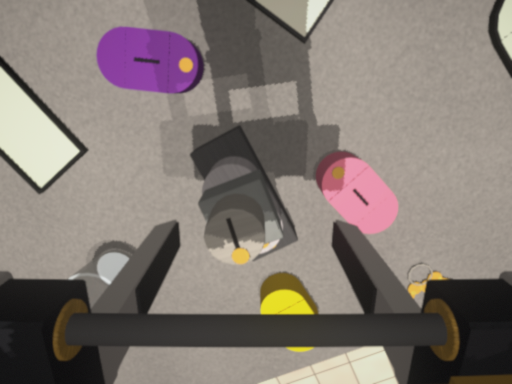

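The wrist view shows the round box at about (240,230), between the fingers, and its depth agrees with the top view. I'm centring on it, going down and gripping.

Request:
{"name": "send_rows", "arguments": {
  "rows": [
    {"dx": -10.7,"dy": -8,"dz": 0,"jaw": -1},
    {"dx": -10.7,"dy": -8,"dz": 0,"jaw": -1},
    {"dz": 18,"jaw": -1},
    {"dz": 18,"jaw": -1},
    {"dz": 18,"jaw": -1},
    {"dz": 12,"jaw": -1},
    {"dz": 6.5,"jaw": -1},
    {"dz": 0,"jaw": -1},
    {"jaw": 1},
    {"jaw": 1},
    {"jaw": 1},
    {"jaw": 1}
  ]
}}

```text
invalid input at $.rows[0]: expected keys dx, dy, dz, roll, jaw
```

Request:
{"name": "send_rows", "arguments": {
  "rows": [
    {"jaw": 1},
    {"jaw": 1},
    {"jaw": 1},
    {"jaw": 1},
    {"jaw": 1},
    {"jaw": 1}
  ]
}}

```text
invalid input at $.rows[0]: expected keys dx, dy, dz, roll, jaw
```

Request:
{"name": "send_rows", "arguments": {
  "rows": [
    {"dx": -10.7,"dy": -8,"dz": 0,"roll": 0,"jaw": -1},
    {"dx": -10.7,"dy": -8,"dz": 0,"roll": 0,"jaw": -1},
    {"dx": 0,"dy": 0,"dz": 18,"roll": 0,"jaw": -1},
    {"dx": 0,"dy": 0,"dz": 18,"roll": 0,"jaw": -1},
    {"dx": 0,"dy": 0,"dz": 18,"roll": 0,"jaw": -1},
    {"dx": 0,"dy": 0,"dz": 12,"roll": 0,"jaw": -1},
    {"dx": 0,"dy": 0,"dz": 6.5,"roll": 0,"jaw": -1},
    {"dx": 0,"dy": 0,"dz": 0,"roll": 0,"jaw": -1},
    {"dx": 0,"dy": 0,"dz": 0,"roll": 0,"jaw": -1},
    {"dx": 0,"dy": 0,"dz": 0,"roll": 0,"jaw": -1}
  ]
}}

```text
time_s: 2.98
ee_pos: [0.6401, -0.1653, 0.1342]
eef_rot: [3.141, 0.002, 2.727]
force: [-0.4, 0.6, 0.1]
grip_width: 0.0941
grip_force: 0.0
```

Request:
{"name": "send_rows", "arguments": {
  "rows": [
    {"dx": 0,"dy": 0,"dz": 0,"roll": 0,"jaw": 1},
    {"dx": 0,"dy": 0,"dz": 0,"roll": 0,"jaw": 1},
    {"dx": 0,"dy": 0,"dz": 0,"roll": 0,"jaw": 1},
    {"dx": 0,"dy": 0,"dz": 0,"roll": 0,"jaw": 1},
    {"dx": 0,"dy": 0,"dz": 0,"roll": 0,"jaw": 1},
    {"dx": 0,"dy": 0,"dz": 0,"roll": 0,"jaw": 1},
    {"dx": 0,"dy": 0,"dz": 0,"roll": 0,"jaw": 1},
    {"dx": 0,"dy": 0,"dz": 0,"roll": 0,"jaw": 1},
    {"dx": 0,"dy": 0,"dz": 0,"roll": 0,"jaw": 1},
    {"dx": 0,"dy": 0,"dz": 0,"roll": 0,"jaw": 1},
    {"dx": 0,"dy": 0,"dz": 0,"roll": 0,"jaw": 1},
    {"dx": 0,"dy": 0,"dz": 0,"roll": 0,"jaw": 1}
  ]
}}

```text
time_s: 3.98
ee_pos: [0.6396, -0.1654, 0.133]
eef_rot: [-3.141, 0.0, 2.727]
force: [-0.8, -2.0, 0.1]
grip_width: 0.0474
grip_force: 25.0
```

Request:
{"name": "send_rows", "arguments": {
  "rows": [
    {"dx": 0,"dy": 0,"dz": -6,"roll": 0,"jaw": 1},
    {"dx": 0,"dy": 0,"dz": -14,"roll": 0,"jaw": 1},
    {"dx": 0,"dy": 0,"dz": -15,"roll": 0,"jaw": 1},
    {"dx": 0,"dy": 0,"dz": -15,"roll": 0,"jaw": 1},
    {"dx": 10,"dy": 10,"dz": 0,"roll": 0,"jaw": 1},
    {"dx": 20,"dy": 20,"dz": 0,"roll": 0,"jaw": 1},
    {"dx": 22,"dy": 22,"dz": 0,"roll": 0,"jaw": 1},
    {"dx": 22,"dy": 22,"dz": 0,"roll": 0,"jaw": 1},
    {"dx": 22,"dy": 22,"dz": 0,"roll": 0,"jaw": 1},
    {"dx": 22,"dy": 22,"dz": 0,"roll": 0,"jaw": 1},
    {"dx": 22,"dy": 22,"dz": 0,"roll": 0,"jaw": 1},
    {"dx": 22,"dy": 22,"dz": 0,"roll": 0,"jaw": 1}
  ]
}}

```text
time_s: 4.98
ee_pos: [0.5558, 0.0497, 0.1832]
eef_rot: [3.141, -0.0, 2.727]
force: [0.8, 0.8, -1.7]
grip_width: 0.0473
grip_force: 25.0
```

Request:
{"name": "send_rows", "arguments": {
  "rows": [
    {"dx": 22,"dy": 22,"dz": 0,"roll": 0,"jaw": 1},
    {"dx": 22,"dy": 22,"dz": 0,"roll": 0,"jaw": 1},
    {"dx": 22,"dy": 22,"dz": 0,"roll": 0,"jaw": 1},
    {"dx": 22,"dy": 22,"dz": 0,"roll": 0,"jaw": 1},
    {"dx": 22,"dy": 22,"dz": 0,"roll": 0,"jaw": 1},
    {"dx": 22,"dy": 22,"dz": 0,"roll": 0,"jaw": 1},
    {"dx": 22,"dy": 22,"dz": 10,"roll": 0,"jaw": 1},
    {"dx": 22,"dy": 22,"dz": 20,"roll": 0,"jaw": 1},
    {"dx": 15,"dy": 15,"dz": 20,"roll": 0,"jaw": 1},
    {"dx": 5,"dy": 5,"dz": 20,"roll": 0,"jaw": 1},
    {"dx": 0,"dy": 0,"dz": 10,"roll": 0,"jaw": 1},
    {"dx": 0,"dy": 0,"dz": 0,"roll": 0,"jaw": 1}
  ]
}}

```text
time_s: 5.98
ee_pos: [0.4553, 0.3062, 0.101]
eef_rot: [-3.139, -0.002, 2.728]
force: [-0.4, 0.3, -2.5]
grip_width: 0.0474
grip_force: 25.0
```

```bash
python3 - <<'E'
from h import *
c=snap('top')
layer(c,.105,.135,(.645,-.166),.07);layer(c,.07,.09,(.65,-.165),.08)
layer(c,.036,.043,(.65,-.165),.083)
print(get_obs()['grip_width']); go(.4395,.3478,.018)
E
```

```text
499 z 0.1202 c [ 645.1 -166.3] size [60.7 59.9] ang 88.08
218 z 0.0802 c [ 650.5 -165.3] size [103.1  59.7] ang 2.21
345 z 0.0399 c [ 652.1 -166.6] size [149.4  62. ] ang 3.22
0.04780952386314734
pos [0.4562 0.3061 0.1027] yaw 156.23 tool delta mm [32.1 31.4 84.7] roll None t 6.0
```

Request:
{"name": "send_rows", "arguments": {
  "rows": [
    {"dx": 12,"dy": 12,"dz": 10,"roll": 0,"jaw": 1},
    {"dx": 13,"dy": 13,"dz": 10,"roll": 0,"jaw": 1},
    {"dx": 7,"dy": 6.4,"dz": 12,"roll": 0,"jaw": 1},
    {"dx": 0,"dy": 0,"dz": 12,"roll": 0,"jaw": 1},
    {"dx": 0,"dy": 0,"dz": 12,"roll": 0,"jaw": 1},
    {"dx": 0,"dy": 0,"dz": 10,"roll": 0,"jaw": 1},
    {"dx": 0,"dy": 0,"dz": 8,"roll": 0,"jaw": 1},
    {"dx": 0,"dy": 0,"dz": 4,"roll": 0,"jaw": 1},
    {"dx": 0,"dy": 0,"dz": 3,"roll": 0,"jaw": 1},
    {"dx": 0,"dy": 0,"dz": 2,"roll": 0,"jaw": 1},
    {"dx": 0,"dy": 0,"dz": 1,"roll": 0,"jaw": 1},
    {"dx": 0,"dy": 0,"dz": 0,"roll": 0,"jaw": 1}
  ]
}}

```text
time_s: 7.03
ee_pos: [0.4398, 0.3483, 0.0191]
eef_rot: [3.141, 0.0, 2.727]
force: [0.3, 0.6, -2.5]
grip_width: 0.0473
grip_force: 25.0
```

Request:
{"name": "send_rows", "arguments": {
  "rows": [
    {"dx": 0,"dy": 0,"dz": 0,"roll": 0,"jaw": 1},
    {"dx": 0,"dy": 0,"dz": 0,"roll": 0,"jaw": 1}
  ]
}}

```text
time_s: 7.2
ee_pos: [0.4397, 0.3484, 0.0193]
eef_rot: [3.141, 0.0, 2.727]
force: [-0.8, -0.4, -3.1]
grip_width: 0.0476
grip_force: 25.0
```

```bash
python3 - <<'E'
from h import *
w=snap('wrist','w2.png'); c=snap('top')
layer(w,.035,.055,(.441,.347),.04); layer(c,.035,.055,(.441,.347),.04)
go(.4395,.3478,.017)
E
```

```text
6874 z 0.0469 c [442.  351.1] size [68.2 47.2] ang 84.6
48 z 0.0455 c [459.5 342.7] size [35.9 12.7] ang 74.82
pos [0.4397 0.3483 0.0192] yaw 156.24 tool delta mm [-0.  -0.6  2.2] roll None t 7.3
```

Nothing has touched yet: the top is at 46.9 mm, so the box is about 2.5 mm above the floor. I'll lower it in small steps and watch the force.

Request:
{"name": "send_rows", "arguments": {
  "rows": [
    {"dx": 0,"dy": 0,"dz": 1,"roll": 0,"jaw": 1},
    {"dx": 0,"dy": 0,"dz": 0.8,"roll": 0,"jaw": 1},
    {"dx": 0,"dy": 0,"dz": 0,"roll": 0,"jaw": 1},
    {"dx": 0,"dy": 0,"dz": 0,"roll": 0,"jaw": 1}
  ]
}}

```text
time_s: 7.63
ee_pos: [0.4396, 0.3482, 0.0171]
eef_rot: [-3.141, -0.0, 2.727]
force: [0.3, -0.9, -2.6]
grip_width: 0.0475
grip_force: 25.0
```

Request:
{"name": "send_rows", "arguments": {
  "rows": [
    {"dx": 0,"dy": 0,"dz": 0.5,"roll": 0,"jaw": 1},
    {"dx": 0,"dy": 0,"dz": 0,"roll": 0,"jaw": 1},
    {"dx": 0,"dy": 0,"dz": 0,"roll": 0,"jaw": 1}
  ]
}}

```text
time_s: 7.88
ee_pos: [0.4397, 0.3483, 0.0169]
eef_rot: [3.142, 0.0, 2.727]
force: [-1.7, -1.8, 3.9]
grip_width: 0.048
grip_force: 25.0
```

Contact: the force rose from -2.6 to +3.9 N. I'm releasing and rising.

Request:
{"name": "send_rows", "arguments": {
  "rows": [
    {"dx": 0,"dy": 0,"dz": 0,"roll": 0,"jaw": 0.2},
    {"dx": 0,"dy": 0,"dz": 0,"roll": 0,"jaw": -0.3},
    {"dx": 0,"dy": 0,"dz": 0,"roll": 0,"jaw": -1},
    {"dx": 0,"dy": 0,"dz": 0,"roll": 0,"jaw": -1},
    {"dx": 0,"dy": 0,"dz": 0,"roll": 0,"jaw": -1},
    {"dx": 0,"dy": 0,"dz": 0,"roll": 0,"jaw": -1},
    {"dx": 0,"dy": 0,"dz": -10,"roll": 0,"jaw": -1},
    {"dx": 0,"dy": 0,"dz": -25,"roll": 0,"jaw": -1},
    {"dx": 0,"dy": 0,"dz": -35,"roll": 0,"jaw": -1},
    {"dx": 0,"dy": 0,"dz": -35,"roll": 0,"jaw": -1},
    {"dx": 0,"dy": 0,"dz": -30,"roll": 0,"jaw": -1},
    {"dx": 0,"dy": 0,"dz": 0,"roll": 0,"jaw": -1}
  ]
}}

```text
time_s: 8.88
ee_pos: [0.4415, 0.3496, 0.1587]
eef_rot: [3.133, 0.005, 2.727]
force: [0.0, 0.3, 1.1]
grip_width: 0.0938
grip_force: 0.0
```

```bash
python3 - <<'E'
from h import *
w=snap('wrist')
layer(w,.035,.055,(.441,.347),.05)
go(.645,-.166,.165,178)
E
```

```text
1876 z 0.0447 c [441.7 347.1] size [47.1 47.1] ang 30.6
pos [0.4407 0.349  0.1555] yaw 156.23 tool delta mm [-394.5 -389.    -9.5] roll -21.77 t 8.9
```

Request:
{"name": "send_rows", "arguments": {
  "rows": [
    {"dx": -12,"dy": -12,"dz": -2,"roll": 0,"jaw": -1},
    {"dx": -25,"dy": -25,"dz": -3,"roll": 0,"jaw": -1},
    {"dx": -25,"dy": -25,"dz": -3,"roll": 0,"jaw": -1},
    {"dx": -25,"dy": -25,"dz": 0,"roll": 0,"jaw": -1},
    {"dx": -25,"dy": -25,"dz": 0,"roll": 0,"jaw": -1},
    {"dx": -25,"dy": -25,"dz": 0,"roll": 0,"jaw": -1},
    {"dx": -25,"dy": -25,"dz": 0,"roll": 0,"jaw": -1},
    {"dx": -25,"dy": -25,"dz": 0,"roll": 0,"jaw": -1},
    {"dx": -25,"dy": -25,"dz": 0,"roll": 0,"jaw": -1},
    {"dx": -25,"dy": -25,"dz": 0,"roll": 0,"jaw": -1},
    {"dx": -25,"dy": -25,"dz": 0,"roll": 0,"jaw": -1},
    {"dx": -25,"dy": -25,"dz": 0,"roll": 0,"jaw": -1}
  ]
}}

```text
time_s: 9.93
ee_pos: [0.5865, -0.0318, 0.1588]
eef_rot: [-3.141, -0.001, 2.727]
force: [0.9, 0.2, -0.2]
grip_width: 0.0942
grip_force: 0.0
```

Request:
{"name": "send_rows", "arguments": {
  "rows": [
    {"dx": -25,"dy": -25,"dz": 0,"roll": 0,"jaw": -1},
    {"dx": -25,"dy": -25,"dz": 0,"roll": 0,"jaw": -1},
    {"dx": -25,"dy": -24,"dz": 0,"roll": 0,"jaw": -1},
    {"dx": -20,"dy": -18,"dz": 0,"roll": 0,"jaw": -1},
    {"dx": -12,"dy": -10,"dz": 0,"roll": 0,"jaw": -1},
    {"dx": 0,"dy": 0,"dz": 0,"roll": -5,"jaw": -1},
    {"dx": 0,"dy": 0,"dz": 0,"roll": -6,"jaw": -1},
    {"dx": 0,"dy": 0,"dz": 0,"roll": -6,"jaw": -1},
    {"dx": 0,"dy": 0,"dz": 0,"roll": -4.9,"jaw": -1},
    {"dx": 0,"dy": 0,"dz": 0,"roll": 0,"jaw": -1},
    {"dx": 0,"dy": 0,"dz": 0,"roll": 0,"jaw": -1}
  ]
}}

```text
time_s: 10.85
ee_pos: [0.6431, -0.1665, 0.1589]
eef_rot: [3.141, -0.001, 3.106]
force: [0.6, 0.0, 0.3]
grip_width: 0.094
grip_force: 0.0
```

```bash
python3 - <<'E'
from h import *
w=snap('wrist')
c=layer(w,.11,.13,(.645,-.166),.06)
go(c[0],c[1],.091,178)
go(.645,-.1663,.091,178)
E
```

```text
6366 z 0.1207 c [ 644.6 -166.9] size [60.1 60.6] ang 87.68
pos [ 0.6432 -0.1665  0.1591] yaw 177.95 tool delta mm [-1.4 -0.4 68.1] roll -0.05 t 10.9
pos [ 0.6432 -0.1665  0.1591] yaw 177.95 tool delta mm [-1.7  0.2 68.1] roll -0.05 t 10.9
```

Request:
{"name": "send_rows", "arguments": {
  "rows": [
    {"dx": -1.5,"dy": 0,"dz": 15,"roll": 0,"jaw": -1},
    {"dx": 0,"dy": 0,"dz": 18,"roll": 0,"jaw": -1},
    {"dx": 0,"dy": 0,"dz": 18,"roll": 0,"jaw": -1},
    {"dx": 0,"dy": 0,"dz": 10,"roll": 0,"jaw": -1},
    {"dx": 0,"dy": 0,"dz": 5,"roll": 0,"jaw": -1},
    {"dx": 0,"dy": 0,"dz": 0,"roll": 0,"jaw": -1},
    {"dx": 0,"dy": 0,"dz": 0,"roll": 0,"jaw": -1},
    {"dx": 0,"dy": 0,"dz": 0,"roll": 0,"jaw": 1},
    {"dx": 0,"dy": 0,"dz": 0,"roll": 0,"jaw": 1},
    {"dx": 0,"dy": 0,"dz": 0,"roll": 0,"jaw": 1},
    {"dx": 0,"dy": 0,"dz": 0,"roll": 0,"jaw": 1},
    {"dx": 0,"dy": 0,"dz": 0,"roll": 0,"jaw": 1}
  ]
}}

```text
time_s: 11.9
ee_pos: [0.645, -0.1666, 0.0939]
eef_rot: [-3.141, 0.0, 3.109]
force: [-0.3, 0.2, 0.3]
grip_width: 0.0642
grip_force: 0.0
```

Request:
{"name": "send_rows", "arguments": {
  "rows": [
    {"dx": 0,"dy": 0,"dz": 0,"roll": 0,"jaw": 1},
    {"dx": 0,"dy": 0,"dz": 0,"roll": 0,"jaw": 1},
    {"dx": 0,"dy": 0,"dz": 0,"roll": 0,"jaw": 1},
    {"dx": 0,"dy": 0,"dz": 0,"roll": 0,"jaw": 1},
    {"dx": 0,"dy": 0,"dz": 0,"roll": 0,"jaw": 1}
  ]
}}

```text
time_s: 12.32
ee_pos: [0.645, -0.1666, 0.0938]
eef_rot: [-3.142, 0.0, 3.109]
force: [-2.0, 1.2, 1.4]
grip_width: 0.0597
grip_force: 25.0
```

```bash
python3 - <<'E'
from h import *
o=get_obs();print(o['grip_width'],o['grip_force'])
go(.4663,-.0261,.017,211.8);go(.4663,-.0261,.017,121.8)
E
```

```text
0.059730677582080456 24.98595893383026
pos [ 0.645  -0.1666  0.0938] yaw 178.14 tool delta mm [183.2 134.6  76.8] roll -33.66 t 12.3
pos [ 0.645  -0.1666  0.0938] yaw 178.14 tool delta mm [183.2 134.6  76.8] roll 56.34 t 12.3
```

Request:
{"name": "send_rows", "arguments": {
  "rows": [
    {"dx": 0,"dy": 0,"dz": -5,"roll": 0,"jaw": 1},
    {"dx": 0,"dy": 0,"dz": -12,"roll": 0,"jaw": 1},
    {"dx": 0,"dy": 0,"dz": -13,"roll": 0,"jaw": 1},
    {"dx": 8,"dy": 6,"dz": -10,"roll": 0,"jaw": 1},
    {"dx": 20,"dy": 15,"dz": 0,"roll": 0,"jaw": 1},
    {"dx": 25,"dy": 18.5,"dz": 0,"roll": 0,"jaw": 1},
    {"dx": 25,"dy": 18.5,"dz": 0,"roll": 0,"jaw": 1},
    {"dx": 25,"dy": 18.5,"dz": 0,"roll": 0,"jaw": 1},
    {"dx": 25,"dy": 18.5,"dz": 0,"roll": 0,"jaw": 1},
    {"dx": 25,"dy": 18.5,"dz": 0,"roll": 0,"jaw": 1},
    {"dx": 20,"dy": 15,"dz": 0,"roll": 0,"jaw": 1},
    {"dx": 10.2,"dy": 6.1,"dz": 0,"roll": 0,"jaw": 1}
  ]
}}

```text
time_s: 13.32
ee_pos: [0.4647, -0.0246, 0.135]
eef_rot: [3.141, 0.001, 3.11]
force: [0.3, -0.2, -1.4]
grip_width: 0.0601
grip_force: 25.0
```

Request:
{"name": "send_rows", "arguments": {
  "rows": [
    {"dx": 0,"dy": 0,"dz": 0,"roll": -3,"jaw": 1},
    {"dx": 0,"dy": 0,"dz": 10,"roll": -6,"jaw": 1},
    {"dx": 0,"dy": 0,"dz": 15,"roll": -6.5,"jaw": 1},
    {"dx": 0,"dy": 0,"dz": 15,"roll": -6.5,"jaw": 1},
    {"dx": 0,"dy": 0,"dz": 15,"roll": -6.5,"jaw": 1},
    {"dx": 0,"dy": 0,"dz": 10,"roll": -5.2,"jaw": 1},
    {"dx": 0,"dy": 0,"dz": 0,"roll": 0,"jaw": 1},
    {"dx": 0,"dy": 0,"dz": 0,"roll": 0,"jaw": 1}
  ]
}}

```text
time_s: 13.98
ee_pos: [0.4666, -0.0261, 0.0696]
eef_rot: [-3.141, 0.0, -2.589]
force: [0.2, -0.0, -1.8]
grip_width: 0.0597
grip_force: 25.0
```

```bash
python3 - <<'E'
from h import *
c=snap('top')
layer(c,.07,.09,(.65,-.165),.08); layer(c,.036,.043,(.65,-.165),.083)
go(.4663,-.0261,.0178,211.8);w=snap('wrist','w3.png');print(get_obs()['qpos'])
E
```

```text
687 z 0.0801 c [ 650.5 -169.2] size [103.5  60.5] ang 5.55
359 z 0.04 c [ 652.  -166.9] size [149.6  61.7] ang 3.24
pos [ 0.4668 -0.0262  0.0699] yaw -148.36 tool delta mm [ 0.4  0.3 52.1] roll -360.16 t 14.0
[-1.34377760e-01  2.87459246e-01  1.88613408e+00  1.64904045e-05
  9.66144074e-01 -2.25776211e+00]
```

View pics/w3.png

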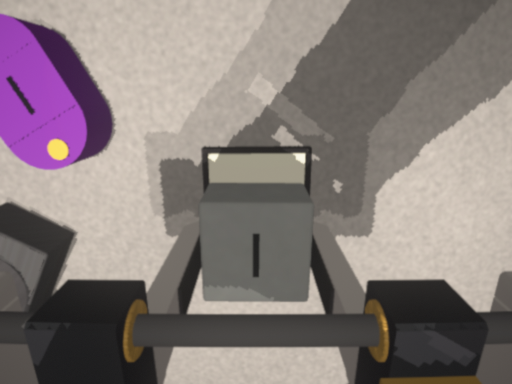

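The square box, with its slot at (255,255), is squared up above its cradle, whose rim spans columns 203–310. I'm lowering it.

Request:
{"name": "send_rows", "arguments": {
  "rows": [
    {"dx": 0,"dy": 0,"dz": 10,"roll": 0,"jaw": 1},
    {"dx": 0,"dy": 0,"dz": 12,"roll": 0,"jaw": 1},
    {"dx": 0,"dy": 0,"dz": 12,"roll": 0,"jaw": 1},
    {"dx": 0,"dy": 0,"dz": 9,"roll": 0,"jaw": 1},
    {"dx": 0,"dy": 0,"dz": 4,"roll": 0,"jaw": 1},
    {"dx": 0,"dy": 0,"dz": 2.5,"roll": 0,"jaw": 1},
    {"dx": 0,"dy": 0,"dz": 1.5,"roll": 0,"jaw": 1},
    {"dx": 0,"dy": 0,"dz": 0,"roll": 0,"jaw": 1},
    {"dx": 0,"dy": 0,"dz": 0,"roll": 0,"jaw": 1},
    {"dx": 0,"dy": 0,"dz": 0,"roll": 0,"jaw": 1}
  ]
}}

```text
time_s: 14.92
ee_pos: [0.4665, -0.0261, 0.018]
eef_rot: [-3.141, 0.001, -2.586]
force: [0.1, 0.8, -2.0]
grip_width: 0.0597
grip_force: 25.0
```

Request:
{"name": "send_rows", "arguments": {
  "rows": [
    {"dx": 0,"dy": 0,"dz": 0.7,"roll": 0,"jaw": 1},
    {"dx": 0,"dy": 0,"dz": 0,"roll": 0,"jaw": 1},
    {"dx": 0,"dy": 0,"dz": 0,"roll": 0,"jaw": 1}
  ]
}}

```text
time_s: 15.17
ee_pos: [0.4665, -0.0261, 0.0178]
eef_rot: [-3.141, 0.001, -2.586]
force: [-4.4, 0.9, 8.6]
grip_width: 0.0597
grip_force: 25.0
```

Contact made. I'm releasing and rising.

Request:
{"name": "send_rows", "arguments": {
  "rows": [
    {"dx": 0,"dy": 0,"dz": 0,"roll": 0,"jaw": 0.1},
    {"dx": 0,"dy": 0,"dz": 0,"roll": 0,"jaw": -0.5},
    {"dx": 0,"dy": 0,"dz": 0,"roll": 0,"jaw": -1},
    {"dx": 0,"dy": 0,"dz": 0,"roll": 0,"jaw": -1},
    {"dx": 0,"dy": 0,"dz": 0,"roll": 0,"jaw": -1},
    {"dx": 0,"dy": 0,"dz": 0,"roll": 0,"jaw": -1},
    {"dx": 0,"dy": 0,"dz": -10,"roll": 0,"jaw": -1},
    {"dx": 0,"dy": 0,"dz": -25,"roll": 0,"jaw": -1},
    {"dx": 0,"dy": 0,"dz": -30,"roll": 0,"jaw": -1},
    {"dx": 0,"dy": 0,"dz": -30,"roll": 0,"jaw": -1},
    {"dx": 0,"dy": 0,"dz": -10,"roll": 0,"jaw": -1},
    {"dx": 0,"dy": 0,"dz": 0,"roll": 0,"jaw": -1}
  ]
}}

```text
time_s: 16.17
ee_pos: [0.4674, -0.0262, 0.1248]
eef_rot: [-3.138, 0.004, -2.586]
force: [-0.2, -0.2, -0.3]
grip_width: 0.0939
grip_force: 0.0
```

```bash
python3 - <<'E'
from h import *
w=snap('wrist')
layer(w,.035,.055,(.4663,-.0261),.06)
go(.6505,-.169,.11,-174.5)
E
```

```text
4714 z 0.0447 c [466.2 -25.6] size [60.7 60.2] ang 31.49
pos [ 0.4666 -0.0261  0.1227] yaw -148.16 tool delta mm [ -80.9 -218.4   12.7] roll 26.34 t 16.2
```

Square box is seated, with its centre within 0.5 mm and its top at 44.7 mm. Next is the oval.

Request:
{"name": "send_rows", "arguments": {
  "rows": [
    {"dx": -4,"dy": -12,"dz": 0,"roll": 0,"jaw": -1},
    {"dx": -9,"dy": -24,"dz": 0,"roll": 0,"jaw": -1},
    {"dx": -9,"dy": -24,"dz": 0,"roll": 0,"jaw": -1},
    {"dx": -9,"dy": -24,"dz": 0,"roll": 0,"jaw": -1},
    {"dx": -9,"dy": -24,"dz": 0,"roll": 0,"jaw": -1},
    {"dx": -9,"dy": -24,"dz": 0,"roll": 0,"jaw": -1},
    {"dx": -9,"dy": -24,"dz": 0,"roll": 0,"jaw": -1},
    {"dx": -9,"dy": -24,"dz": 0,"roll": 0,"jaw": -1},
    {"dx": -8,"dy": -22,"dz": 0,"roll": 0,"jaw": -1},
    {"dx": -5.9,"dy": -16.4,"dz": 0,"roll": 0,"jaw": -1},
    {"dx": 0,"dy": 0,"dz": 0,"roll": 5,"jaw": -1},
    {"dx": 0,"dy": 0,"dz": 0,"roll": 6,"jaw": -1}
  ]
}}

```text
time_s: 17.22
ee_pos: [0.6497, -0.1694, 0.1187]
eef_rot: [3.139, -0.003, -2.782]
force: [0.3, -0.0, -0.4]
grip_width: 0.0939
grip_force: 0.0
```

Request:
{"name": "send_rows", "arguments": {
  "rows": [
    {"dx": 0,"dy": 0,"dz": 0,"roll": 6,"jaw": -1},
    {"dx": 0,"dy": 0,"dz": 0,"roll": 6,"jaw": -1},
    {"dx": 0,"dy": 0,"dz": 0,"roll": 3.3,"jaw": -1},
    {"dx": 0,"dy": 0,"dz": 0,"roll": 0,"jaw": -1},
    {"dx": 0,"dy": 0,"dz": 0,"roll": 0,"jaw": -1}
  ]
}}

```text
time_s: 17.63
ee_pos: [0.6496, -0.1688, 0.1201]
eef_rot: [3.141, -0.002, -3.043]
force: [0.3, -0.2, 0.8]
grip_width: 0.0938
grip_force: 0.0
```

```bash
python3 - <<'E'
from h import *
w=snap('wrist')
c=layer(w,.07,.09,(.6505,-.169),.08)
go(c[0],c[1],.053,-174.5)
layer(w,.036,.043,(.65,-.165),.083)
E
```

```text
9456 z 0.0806 c [ 649.8 -169.3] size [103.8  60.2] ang 5.86
pos [ 0.6498 -0.1688  0.1205] yaw -174.32 tool delta mm [-0.  -0.5 67.5] roll 0.18 t 17.7
3024 z 0.0407 c [ 651.1 -167.5] size [149.8  61.5] ang 3.89
```

Request:
{"name": "send_rows", "arguments": {
  "rows": [
    {"dx": 0,"dy": -0.5,"dz": 15,"roll": 0.2,"jaw": -1},
    {"dx": 0,"dy": 0,"dz": 18,"roll": 0,"jaw": -1},
    {"dx": 0,"dy": 0,"dz": 18,"roll": 0,"jaw": -1},
    {"dx": 0,"dy": 0,"dz": 11,"roll": 0,"jaw": -1},
    {"dx": 0,"dy": 0,"dz": 5,"roll": 0,"jaw": -1},
    {"dx": 0,"dy": 0,"dz": 0,"roll": 0,"jaw": -1},
    {"dx": 0,"dy": 0,"dz": 0,"roll": 0,"jaw": -1},
    {"dx": 0,"dy": 0,"dz": 0,"roll": 0,"jaw": 1},
    {"dx": 0,"dy": 0,"dz": 0,"roll": 0,"jaw": 1},
    {"dx": 0,"dy": 0,"dz": 0,"roll": 0,"jaw": 1},
    {"dx": 0,"dy": 0,"dz": 0,"roll": 0,"jaw": 1},
    {"dx": 0,"dy": 0,"dz": 0,"roll": 0,"jaw": 1}
  ],
  "force": 30
}}

```text
time_s: 18.68
ee_pos: [0.6503, -0.1695, 0.0553]
eef_rot: [-3.141, 0.0, -3.048]
force: [-0.2, -1.0, -0.5]
grip_width: 0.0642
grip_force: 0.0
```

Request:
{"name": "send_rows", "arguments": {
  "rows": [
    {"dx": 0,"dy": 0,"dz": 0,"roll": 0,"jaw": 1},
    {"dx": 0,"dy": 0,"dz": 0,"roll": 0,"jaw": 1},
    {"dx": 0,"dy": 0,"dz": 0,"roll": 0,"jaw": 1},
    {"dx": 0,"dy": 0,"dz": 0,"roll": 0,"jaw": 1},
    {"dx": 0,"dy": 0,"dz": 0,"roll": 0,"jaw": 1}
  ]
}}

```text
time_s: 19.1
ee_pos: [0.6503, -0.1695, 0.0551]
eef_rot: [-3.142, 0.0, -3.048]
force: [-1.4, 0.4, 2.5]
grip_width: 0.0601
grip_force: 29.9
```

```bash
python3 - <<'E'
from h import *
o=get_obs();print(o['grip_width'],o['grip_force'])
go(.6199,.2045,.017,-163.7)
E
```

```text
0.0601094818595913 29.94976669549942
pos [ 0.6503 -0.1695  0.0551] yaw -174.67 tool delta mm [ -4.5 375.2  38.1] roll -10.97 t 19.1
```

Request:
{"name": "send_rows", "arguments": {
  "rows": [
    {"dx": 0,"dy": 0,"dz": -5,"roll": 0,"jaw": 1},
    {"dx": 0,"dy": 0,"dz": -14,"roll": 0,"jaw": 1},
    {"dx": 0,"dy": 0,"dz": -16,"roll": 0,"jaw": 1},
    {"dx": 0,"dy": 8,"dz": -15,"roll": 0,"jaw": 1},
    {"dx": -0.5,"dy": 18,"dz": 0,"roll": 0,"jaw": 1},
    {"dx": -0.5,"dy": 25,"dz": 0,"roll": 0,"jaw": 1},
    {"dx": -0.5,"dy": 25,"dz": 0,"roll": 0,"jaw": 1},
    {"dx": -0.5,"dy": 25,"dz": 0,"roll": 0,"jaw": 1},
    {"dx": -0.5,"dy": 25,"dz": 0,"roll": 0,"jaw": 1},
    {"dx": -0.5,"dy": 25,"dz": 0,"roll": 0,"jaw": 1},
    {"dx": -0.5,"dy": 25,"dz": 0,"roll": 0,"jaw": 1},
    {"dx": -0.5,"dy": 25,"dz": 0,"roll": 0,"jaw": 1}
  ]
}}

```text
time_s: 20.1
ee_pos: [0.6351, 0.0328, 0.106]
eef_rot: [3.142, 0.0, -3.048]
force: [0.3, 0.4, -6.1]
grip_width: 0.06
grip_force: 29.9
```

Request:
{"name": "send_rows", "arguments": {
  "rows": [
    {"dx": -0.5,"dy": 25,"dz": 0,"roll": 0,"jaw": 1},
    {"dx": 0,"dy": 25,"dz": 0,"roll": 0,"jaw": 1},
    {"dx": 0,"dy": 25,"dz": 0,"roll": 0,"jaw": 1},
    {"dx": 0,"dy": 25,"dz": 0,"roll": 0,"jaw": 1},
    {"dx": 0,"dy": 25,"dz": 0,"roll": 0,"jaw": 1},
    {"dx": 0,"dy": 17,"dz": 0,"roll": 0,"jaw": 1},
    {"dx": 0,"dy": 7,"dz": 0,"roll": 0,"jaw": 1},
    {"dx": 0,"dy": 0,"dz": 10,"roll": -4,"jaw": 1},
    {"dx": 0,"dy": 0,"dz": 15,"roll": -4,"jaw": 1},
    {"dx": 0,"dy": 0,"dz": 15,"roll": -3,"jaw": 1},
    {"dx": 0,"dy": 0,"dz": 0,"roll": 0,"jaw": 1},
    {"dx": 0,"dy": 0,"dz": 0,"roll": 0,"jaw": 1}
  ]
}}

```text
time_s: 21.1
ee_pos: [0.6219, 0.1791, 0.0651]
eef_rot: [3.142, -0.001, -2.859]
force: [0.3, -0.6, -4.7]
grip_width: 0.0597
grip_force: 29.9
```

```bash
python3 - <<'E'
from h import *
c=snap('top'); layer(c,.036,.043,(.65,-.165),.083)
go(.6199,.2045,.0192,-163.7);w=snap('wrist','w4.png')
E
```

```text
921 z 0.0399 c [ 652.1 -167.4] size [150.1  62.7] ang 3.82
pos [0.6224 0.1793 0.066 ] yaw -163.8 tool delta mm [-4.6 24.9 46.8] roll -0.1 t 21.1
```

View pics/w4.png

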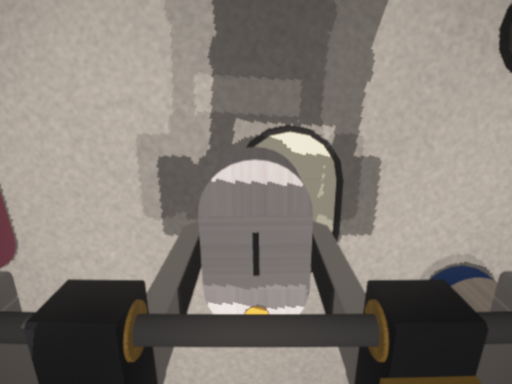

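The oval box is parallel to its cradle, whose rim top is at (292,128), but it is still 25 mm short to the left. I'm correcting, then lowering.

Request:
{"name": "send_rows", "arguments": {
  "rows": [
    {"dx": -2,"dy": 8,"dz": 0,"roll": 0,"jaw": 1},
    {"dx": -2,"dy": 10,"dz": 0,"roll": 0,"jaw": 1},
    {"dx": -0.6,"dy": 6.9,"dz": 0,"roll": 0,"jaw": 1},
    {"dx": 0,"dy": 0,"dz": 8,"roll": 0,"jaw": 1},
    {"dx": 0,"dy": 0,"dz": 12,"roll": 0,"jaw": 1},
    {"dx": 0,"dy": 0,"dz": 12,"roll": 0,"jaw": 1},
    {"dx": 0,"dy": 0,"dz": 8,"roll": 0,"jaw": 1},
    {"dx": 0,"dy": 0,"dz": 4,"roll": 0,"jaw": 1},
    {"dx": 0,"dy": 0,"dz": 1.5,"roll": 0,"jaw": 1},
    {"dx": 0,"dy": 0,"dz": 0,"roll": 0,"jaw": 1},
    {"dx": 0,"dy": 0,"dz": 0,"roll": 0,"jaw": 1},
    {"dx": 0,"dy": 0,"dz": 0,"roll": 0,"jaw": 1}
  ]
}}

```text
time_s: 22.2
ee_pos: [0.6196, 0.2044, 0.0192]
eef_rot: [-3.142, -0.0, -2.857]
force: [-0.0, -0.2, -5.9]
grip_width: 0.0602
grip_force: 30.0
```

Request:
{"name": "send_rows", "arguments": {
  "rows": [
    {"dx": 0,"dy": 0,"dz": 0.7,"roll": 0,"jaw": 1},
    {"dx": 0,"dy": 0,"dz": 0,"roll": 0,"jaw": 1},
    {"dx": 0,"dy": 0,"dz": 0,"roll": 0,"jaw": 1}
  ]
}}

```text
time_s: 22.45
ee_pos: [0.6197, 0.2045, 0.0191]
eef_rot: [-3.141, 0.0, -2.857]
force: [-1.6, -1.9, 0.2]
grip_width: 0.0598
grip_force: 30.0
```

Contact (force from -5.9 to +0.2 N). I'll go down a touch more, release and rise.

Request:
{"name": "send_rows", "arguments": {
  "rows": [
    {"dx": 0,"dy": 0,"dz": 0.3,"roll": 0,"jaw": 1},
    {"dx": 0,"dy": 0,"dz": 0,"roll": 0,"jaw": 0.1},
    {"dx": 0,"dy": 0,"dz": 0,"roll": 0,"jaw": -0.5},
    {"dx": 0,"dy": 0,"dz": 0,"roll": 0,"jaw": -1},
    {"dx": 0,"dy": 0,"dz": 0,"roll": 0,"jaw": -1},
    {"dx": 0,"dy": 0,"dz": 0,"roll": 0,"jaw": -1},
    {"dx": 0,"dy": 0,"dz": 0,"roll": 0,"jaw": -1},
    {"dx": 0,"dy": 0,"dz": -10,"roll": 0,"jaw": -1},
    {"dx": 0,"dy": 0,"dz": -25,"roll": 0,"jaw": -1},
    {"dx": 0,"dy": 0,"dz": -35,"roll": 0,"jaw": -1},
    {"dx": 0,"dy": 0,"dz": -20,"roll": 0,"jaw": -1},
    {"dx": 0,"dy": 0,"dz": 0,"roll": 0,"jaw": -1}
  ]
}}

```text
time_s: 23.45
ee_pos: [0.6216, 0.2052, 0.1146]
eef_rot: [-3.141, 0.008, -2.856]
force: [-0.1, 0.7, 1.4]
grip_width: 0.0942
grip_force: 0.0
```

```bash
python3 - <<'E'
from h import *
w=snap('wrist')
layer(w,.035,.055,(.6199,.2045),.08)
go(.652,-.167,.11,3.5)
E
```

```text
7679 z 0.0446 c [619.3 204.8] size [103.9  60.1] ang 16.96
pos [0.6207 0.205  0.1117] yaw -163.66 tool delta mm [  74.6 -365.8    1.7] roll -167.16 t 23.5
```

The oval is seated. The long cradle needs the opposite wrist turn, so I'm moving to the stack first and turning there.

Request:
{"name": "send_rows", "arguments": {
  "rows": [
    {"dx": 2,"dy": -10,"dz": 0,"roll": 0,"jaw": -1},
    {"dx": 5,"dy": -24.5,"dz": 0,"roll": 0,"jaw": -1},
    {"dx": 5,"dy": -24.5,"dz": 0,"roll": 0,"jaw": -1},
    {"dx": 5,"dy": -24.5,"dz": 0,"roll": 0,"jaw": -1},
    {"dx": 5,"dy": -24.5,"dz": 0,"roll": 0,"jaw": -1},
    {"dx": 5,"dy": -24.5,"dz": 0,"roll": 0,"jaw": -1},
    {"dx": 5,"dy": -24.5,"dz": 0,"roll": 0,"jaw": -1},
    {"dx": 5,"dy": -24.5,"dz": 0,"roll": 0,"jaw": -1},
    {"dx": 5,"dy": -24.5,"dz": 0,"roll": 0,"jaw": -1},
    {"dx": 5,"dy": -24.5,"dz": 0,"roll": 0,"jaw": -1},
    {"dx": 5,"dy": -24.5,"dz": 0,"roll": 0,"jaw": -1},
    {"dx": 5,"dy": -24.5,"dz": 0,"roll": 0,"jaw": -1}
  ]
}}

```text
time_s: 24.5
ee_pos: [0.6425, -0.0815, 0.1069]
eef_rot: [3.14, -0.002, -2.857]
force: [0.0, -0.6, 0.6]
grip_width: 0.0936
grip_force: 0.0
```

Request:
{"name": "send_rows", "arguments": {
  "rows": [
    {"dx": 5,"dy": -24.5,"dz": 0,"roll": 0,"jaw": -1},
    {"dx": 5,"dy": -24.5,"dz": 0,"roll": 0,"jaw": -1},
    {"dx": 5,"dy": -24.5,"dz": 0,"roll": 0,"jaw": -1},
    {"dx": 2.6,"dy": -12.8,"dz": 0,"roll": 0,"jaw": -1},
    {"dx": 0,"dy": 0,"dz": 0,"roll": 4,"jaw": -1},
    {"dx": 0,"dy": 0,"dz": 0,"roll": 7,"jaw": -1},
    {"dx": 0,"dy": 0,"dz": 0,"roll": 7,"jaw": -1},
    {"dx": 0,"dy": 0,"dz": 0,"roll": 7,"jaw": -1},
    {"dx": 0,"dy": 0,"dz": 0,"roll": 7,"jaw": -1},
    {"dx": 0,"dy": 0,"dz": 0,"roll": 7,"jaw": -1},
    {"dx": 0,"dy": 0,"dz": 0,"roll": 7,"jaw": -1},
    {"dx": 0,"dy": 0,"dz": 0,"roll": 7,"jaw": -1}
  ]
}}

```text
time_s: 25.5
ee_pos: [0.6503, -0.1672, 0.1073]
eef_rot: [-3.141, -0.002, 2.496]
force: [0.1, 0.1, 0.6]
grip_width: 0.0937
grip_force: 0.0
```

Request:
{"name": "send_rows", "arguments": {
  "rows": [
    {"dx": 0,"dy": 0,"dz": 0,"roll": 7,"jaw": -1},
    {"dx": 0,"dy": 0,"dz": 0,"roll": 7,"jaw": -1},
    {"dx": 0,"dy": 0,"dz": 0,"roll": 7,"jaw": -1},
    {"dx": 0,"dy": 0,"dz": 0,"roll": 7,"jaw": -1},
    {"dx": 0,"dy": 0,"dz": 0,"roll": 7,"jaw": -1},
    {"dx": 0,"dy": 0,"dz": 0,"roll": 7,"jaw": -1},
    {"dx": 0,"dy": 0,"dz": 0,"roll": 7,"jaw": -1},
    {"dx": 0,"dy": 0,"dz": 0,"roll": 7,"jaw": -1},
    {"dx": 0,"dy": 0,"dz": 0,"roll": 7,"jaw": -1},
    {"dx": 0,"dy": 0,"dz": 0,"roll": 7,"jaw": -1},
    {"dx": 0,"dy": 0,"dz": 0,"roll": 7,"jaw": -1},
    {"dx": 0,"dy": 0,"dz": 0,"roll": 7,"jaw": -1}
  ]
}}

```text
time_s: 26.5
ee_pos: [0.6503, -0.1672, 0.1073]
eef_rot: [-3.14, 0.0, 1.03]
force: [-0.0, -0.6, -0.4]
grip_width: 0.0938
grip_force: 0.0
```

Request:
{"name": "send_rows", "arguments": {
  "rows": [
    {"dx": 0,"dy": 0,"dz": 0,"roll": 7,"jaw": -1},
    {"dx": 0,"dy": 0,"dz": 0,"roll": 7,"jaw": -1},
    {"dx": 0,"dy": 0,"dz": 0,"roll": 7,"jaw": -1},
    {"dx": 0,"dy": 0,"dz": 0,"roll": 7,"jaw": -1},
    {"dx": 0,"dy": 0,"dz": 0,"roll": 7,"jaw": -1},
    {"dx": 0,"dy": 0,"dz": 0,"roll": 7,"jaw": -1},
    {"dx": 0,"dy": 0,"dz": 0,"roll": 7,"jaw": -1},
    {"dx": 0,"dy": 0,"dz": 0,"roll": 6,"jaw": -1},
    {"dx": 0,"dy": 0,"dz": 0,"roll": 0,"jaw": -1},
    {"dx": 0,"dy": 0,"dz": 0,"roll": 0,"jaw": -1}
  ]
}}

```text
time_s: 27.33
ee_pos: [0.6505, -0.1673, 0.1076]
eef_rot: [-3.141, 0.001, 0.079]
force: [0.2, 1.2, 0.1]
grip_width: 0.0939
grip_force: 0.0
```

```bash
python3 - <<'E'
from h import *
w=snap('wrist')
c=layer(w,.034,.046,(.652,-.167),.083)
go(c[0],c[1],.0135,3.7); print(get_obs()['qpos'].round(2))
E
```

```text
13105 z 0.0407 c [ 651.2 -167.8] size [149.6  62.2] ang 3.88
pos [ 0.6505 -0.1673  0.1078] yaw 4.56 tool delta mm [ 0.7  0.6 94.3] roll 0.86 t 27.4
[-0.31  0.66  1.23  0.    1.25  1.18]
```

Request:
{"name": "send_rows", "arguments": {
  "rows": [
    {"dx": 0.7,"dy": 0.6,"dz": 10,"roll": 0.7,"jaw": -1},
    {"dx": 0,"dy": 0,"dz": 20,"roll": 0,"jaw": -1},
    {"dx": 0,"dy": 0,"dz": 20,"roll": 0,"jaw": -1},
    {"dx": 0,"dy": 0,"dz": 20,"roll": 0,"jaw": -1},
    {"dx": 0,"dy": 0,"dz": 14,"roll": 0,"jaw": -1},
    {"dx": 0,"dy": 0,"dz": 6,"roll": 0,"jaw": -1},
    {"dx": 0,"dy": 0,"dz": 3,"roll": 0,"jaw": -1},
    {"dx": 0,"dy": 0,"dz": 0,"roll": 0,"jaw": -1},
    {"dx": 0,"dy": 0,"dz": 0,"roll": 0,"jaw": -1},
    {"dx": 0,"dy": 0,"dz": 0,"roll": 0,"jaw": 1},
    {"dx": 0,"dy": 0,"dz": 0,"roll": 0,"jaw": 1},
    {"dx": 0,"dy": 0,"dz": 0,"roll": 0,"jaw": 1}
  ],
  "force": 40
}}

```text
time_s: 28.38
ee_pos: [0.6519, -0.168, 0.0161]
eef_rot: [3.141, -0.001, 0.063]
force: [0.2, 0.1, -0.1]
grip_width: 0.0775
grip_force: 0.0
```

Request:
{"name": "send_rows", "arguments": {
  "rows": [
    {"dx": 0,"dy": 0,"dz": 0,"roll": 0,"jaw": 1},
    {"dx": 0,"dy": 0,"dz": 0,"roll": 0,"jaw": 1},
    {"dx": 0,"dy": 0,"dz": 0,"roll": 0,"jaw": 1},
    {"dx": 0,"dy": 0,"dz": 0,"roll": 0,"jaw": 1},
    {"dx": 0,"dy": 0,"dz": 0,"roll": 0,"jaw": 1},
    {"dx": 0,"dy": 0,"dz": 0,"roll": 0,"jaw": 1},
    {"dx": 0,"dy": 0,"dz": 0,"roll": 0,"jaw": 1},
    {"dx": 0,"dy": 0,"dz": 0,"roll": 0,"jaw": 1}
  ]
}}

```text
time_s: 29.05
ee_pos: [0.6516, -0.168, 0.0156]
eef_rot: [3.141, -0.0, 0.064]
force: [-0.3, -0.5, 3.6]
grip_width: 0.0619
grip_force: 40.0
```

```bash
python3 - <<'E'
from h import *
o=get_obs();print(o['grip_width'],o['grip_force'])
go(.4553,-.3902,.018,15.04)
E
```

```text
0.06186574698880093 39.99664485454559
pos [ 0.6516 -0.168   0.0156] yaw 3.64 tool delta mm [-210.1  209.3   -2.4] roll -11.4 t 29.1
```

Request:
{"name": "send_rows", "arguments": {
  "rows": [
    {"dx": 0,"dy": 0,"dz": -4,"roll": 0,"jaw": 1},
    {"dx": 0,"dy": 0,"dz": -12,"roll": 0,"jaw": 1},
    {"dx": 0,"dy": 0,"dz": -18,"roll": 0,"jaw": 1},
    {"dx": 0,"dy": 0,"dz": -18,"roll": 0,"jaw": 1},
    {"dx": -5,"dy": 5,"dz": -18,"roll": 0,"jaw": 1},
    {"dx": -12,"dy": 12,"dz": 0,"roll": 0,"jaw": 1},
    {"dx": -16,"dy": 16,"dz": 0,"roll": 0,"jaw": 1},
    {"dx": -16,"dy": 16,"dz": 0,"roll": 0,"jaw": 1},
    {"dx": -16,"dy": 16,"dz": 0,"roll": 0,"jaw": 1},
    {"dx": -16,"dy": 16,"dz": 0,"roll": 0,"jaw": 1},
    {"dx": -16,"dy": 16,"dz": 0,"roll": 0,"jaw": 1},
    {"dx": -16,"dy": 16,"dz": 0,"roll": 0,"jaw": 1}
  ]
}}

```text
time_s: 30.05
ee_pos: [0.545, -0.2884, 0.0859]
eef_rot: [-3.141, 0.0, 0.063]
force: [-0.1, -0.8, -5.3]
grip_width: 0.0618
grip_force: 40.0
```

Request:
{"name": "send_rows", "arguments": {
  "rows": [
    {"dx": -16,"dy": 16,"dz": 0,"roll": 0,"jaw": 1},
    {"dx": -16,"dy": 16,"dz": 0,"roll": 0,"jaw": 1},
    {"dx": -16,"dy": 16,"dz": 0,"roll": 0,"jaw": 1},
    {"dx": -16,"dy": 16,"dz": 0,"roll": 0,"jaw": 1},
    {"dx": -16,"dy": 16,"dz": 0,"roll": 0,"jaw": 1},
    {"dx": -11,"dy": 11,"dz": 0,"roll": 0,"jaw": 1},
    {"dx": -6,"dy": 5.3,"dz": 0,"roll": 0,"jaw": 1},
    {"dx": 0,"dy": 0,"dz": 0,"roll": -4,"jaw": 1},
    {"dx": 0,"dy": 0,"dz": 5,"roll": -5,"jaw": 1},
    {"dx": 0,"dy": 0,"dz": 10,"roll": -2.4,"jaw": 1},
    {"dx": 0,"dy": 0,"dz": 0,"roll": 0,"jaw": 1},
    {"dx": 0,"dy": 0,"dz": 0,"roll": 0,"jaw": 1}
  ]
}}

```text
time_s: 31.05
ee_pos: [0.4553, -0.3896, 0.0704]
eef_rot: [-3.141, 0.0, 0.261]
force: [-0.1, -0.2, -5.5]
grip_width: 0.0614
grip_force: 40.0
```

```bash
python3 - <<'E'
from h import *
go(.4553,-.3902,.0196,15.04);w=snap('wrist','w5.png')
E
```

```text
pos [ 0.4553 -0.3896  0.0704] yaw 14.96 tool delta mm [-0.2  0.6 50.8] roll -0.08 t 31.1
```

View pics/w5.png

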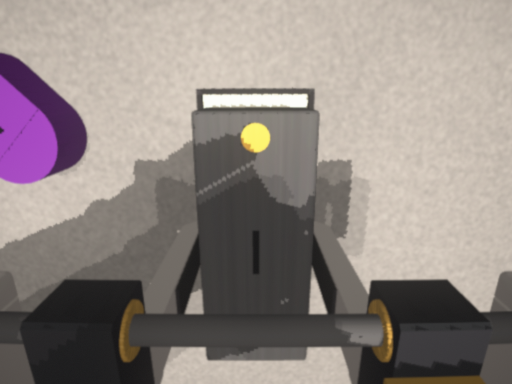

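The long box is parallel to its cradle and centred over it; the rim's far edge is at row 92, columns 197–314. I'm lowering it.

Request:
{"name": "send_rows", "arguments": {
  "rows": [
    {"dx": 0,"dy": 0.6,"dz": 8,"roll": 0,"jaw": 1},
    {"dx": 0,"dy": 0,"dz": 12,"roll": 0,"jaw": 1},
    {"dx": 0,"dy": 0,"dz": 12,"roll": 0,"jaw": 1},
    {"dx": 0,"dy": 0,"dz": 10,"roll": 0,"jaw": 1},
    {"dx": 0,"dy": 0,"dz": 5,"roll": 0,"jaw": 1},
    {"dx": 0,"dy": 0,"dz": 2,"roll": 0,"jaw": 1},
    {"dx": 0,"dy": 0,"dz": 1,"roll": 0,"jaw": 1},
    {"dx": 0,"dy": 0,"dz": 0,"roll": 0,"jaw": 1},
    {"dx": 0,"dy": 0,"dz": 0,"roll": 0,"jaw": 1},
    {"dx": 0,"dy": 0,"dz": 0,"roll": 0,"jaw": 1}
  ]
}}

```text
time_s: 31.93
ee_pos: [0.4557, -0.3909, 0.021]
eef_rot: [3.141, -0.0, 0.262]
force: [-0.0, 0.2, -5.6]
grip_width: 0.0617
grip_force: 40.0
```

Request:
{"name": "send_rows", "arguments": {
  "rows": [
    {"dx": 0,"dy": 0,"dz": 0.7,"roll": 0,"jaw": 1},
    {"dx": 0,"dy": 0,"dz": 0,"roll": 0,"jaw": 1},
    {"dx": 0,"dy": 0,"dz": 0,"roll": 0,"jaw": 1}
  ]
}}

```text
time_s: 32.18
ee_pos: [0.4555, -0.3907, 0.0199]
eef_rot: [3.141, -0.0, 0.262]
force: [0.2, 0.0, -6.6]
grip_width: 0.0615
grip_force: 40.0
```

Request:
{"name": "send_rows", "arguments": {
  "rows": [
    {"dx": 0,"dy": 0,"dz": 0.7,"roll": 0,"jaw": 1},
    {"dx": 0,"dy": 0,"dz": 0,"roll": 0,"jaw": 1},
    {"dx": 0,"dy": 0,"dz": 0,"roll": 0,"jaw": 1}
  ]
}}

```text
time_s: 32.43
ee_pos: [0.4555, -0.3908, 0.0196]
eef_rot: [3.141, -0.0, 0.262]
force: [-2.1, 4.3, 3.5]
grip_width: 0.0615
grip_force: 40.0
```

Contact. I'm releasing, rising, and checking the whole scene.

Request:
{"name": "send_rows", "arguments": {
  "rows": [
    {"dx": 0,"dy": 0,"dz": 0,"roll": 0,"jaw": 0.1},
    {"dx": 0,"dy": 0,"dz": 0,"roll": 0,"jaw": -0.5},
    {"dx": 0,"dy": 0,"dz": 0,"roll": 0,"jaw": -1},
    {"dx": 0,"dy": 0,"dz": 0,"roll": 0,"jaw": -1},
    {"dx": 0,"dy": 0,"dz": 0,"roll": 0,"jaw": -1},
    {"dx": 0,"dy": 0,"dz": 0,"roll": 0,"jaw": -1},
    {"dx": 0,"dy": 0,"dz": -10,"roll": 0,"jaw": -1},
    {"dx": 0,"dy": 0,"dz": -25,"roll": 0,"jaw": -1},
    {"dx": 0,"dy": 0,"dz": -35,"roll": 0,"jaw": -1},
    {"dx": 0,"dy": 0,"dz": -35,"roll": 0,"jaw": -1},
    {"dx": 0,"dy": 0,"dz": -20,"roll": 0,"jaw": -1},
    {"dx": 0,"dy": 0,"dz": 0,"roll": 0,"jaw": -1}
  ]
}}

```text
time_s: 33.43
ee_pos: [0.4569, -0.392, 0.15]
eef_rot: [3.134, -0.004, 0.262]
force: [0.5, -0.2, 0.3]
grip_width: 0.0942
grip_force: 0.0
```

Request:
{"name": "send_rows", "arguments": {
  "rows": [
    {"dx": 0,"dy": 0,"dz": 0,"roll": 0,"jaw": -1},
    {"dx": 0,"dy": 0,"dz": 0,"roll": 0,"jaw": -1},
    {"dx": 0,"dy": 0,"dz": 0,"roll": 0,"jaw": -1}
  ]
}}

```text
time_s: 33.68
ee_pos: [0.455, -0.3903, 0.1428]
eef_rot: [-3.14, 0.001, 0.262]
force: [0.3, 0.0, -0.5]
grip_width: 0.0941
grip_force: 0.0
```

```bash
python3 - <<'E'
from h import *
w=snap('wrist');layer(w,.035,.055,(.4553,-.3902),.1)
t=snap('top')
for xy,r in (((.4413,.347),.05),((.4663,-.026),.06),((.6199,.2045),.08)): layer(t,.035,.055,xy,r)
s=snap('scene','end.png')
E
```

```text
10623 z 0.0448 c [ 455.5 -390.2] size [148.6  62.2] ang 15.19
229 z 0.0438 c [443.1 346.9] size [46.  46.4] ang 23.77
438 z 0.0442 c [466.8 -25.4] size [60.1 59.9] ang 31.5
653 z 0.044 c [620.4 205. ] size [104.1  60.9] ang 18.1
```

View pics/end.png

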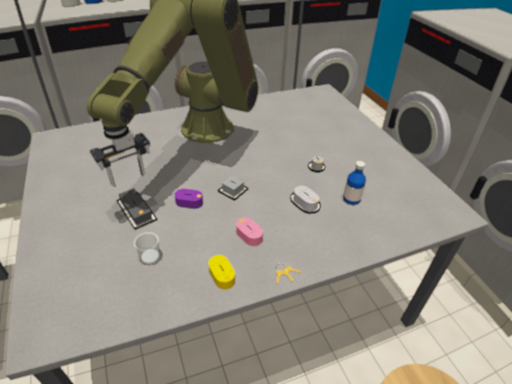

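All four boxes lie flat in their own cradles: round (317,164), square (233,187), oval (306,200) and long (137,207). Bottle and cup are where they were.

```bash
python3 -c "
from station import *
print(hand_in())"
```

```text
the job is handed in; nothing more can be done
None
```

All four coin boxes were set, in order and without a drop, upright and flat in their own cradles; the bottle and cup weren't moved, and I handed the job in at about 34 s (it returned no verdict).

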